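Air a dental impression by cracking its dish lid

ROBOT

A 6-joint arm with a two-finger parallel gripper is mounted at the origin on the work surface. World frame = base frame: x ahead of the robot, y to its left, z up, the work surface at z = 0. Lengths are in mm, angles in rad, forces in N, time in s.
With the tool pointing down it reaches from about 325 to 875 mm from the base axis. Payload 4.4 kg.
Tool frame: the origin (TCP) lies on the centre line of the jaws, within the pads' length; the fingertips stand ahead of it and the grasp point (between the pads) lies 6 mm ahead of it (ctrl.tcp_to_tips is the z of the fingertips in the tool frame, in mm); z points along the fingers, y is the line along which they close (so a half turn about z gives the same grasp; the last joint's range is limited). The gripper opens to 85 mm and grips with 20 to 120 N. Pads are 22 mm wide; open, the fingers measure 114 mm over their backs; the gripper's body (76 mm by 85 mm) begins 54 mm behind the grasp point. The pads swing forward as they close: fully open they stand 13 mm farther back than shut.
Start: joints at [1.105, 0.207, 1.542, -0, 1.393, -0.15], TCP at [178.592, 546.564, 256.282] pointing down, gripper open.
Joint ranges: [-2.73, 2.73], [-0.86, 2.22], [0.23, 2.46], [-1.11, 4.25], [0.08, 2.63], [-2.82, 2.82]. Speed limits (rad/s): [2.79, 2.79, 3.14, 3.14, 3.14, 3.14].

INTERFACE

Orientations are given as a 3x3 rotation matrix whose columns are the frame's x, y, z axes.
In Python, from plant import ctrl, sensors, optics gives the robot as it stands. Calls block until the motion is done:
- ctrl.move_ptp(position, orientation): joint-space move of the TCP to a pose.
- ctrl.move_l(position, rot=None, vel=150, threshold=None): straight line of the TCP; rot=None keeps the orientation; vel is the mean speed in mm/s. With threshold (N) it stops when the force on the tool has changed by that much, and returns True; else False.
- ctrl.set_joints(angles): joint-space move.
- ctrl.gripper_to(opening, force=None): finger opening in mm; force is the grip in N (None keeps the last); returns when the fingers have stopped.
- ctrl.hold(seconds).
- ctrl.solve_ik(position, orientation): joint angles nearest the present ones, or None.
- sensors.read_state(): the state.
- optics.grab_frame(name): name is "side" or "top" or "wrist"; returns (picture, depth): 400x640x3 uint8, red, green, blue; 400x640 float32, mm along the optical axis (not along the pixel's ray), 0 where there is no reading.
- optics.camera_params(name): a dict with "mtx" (3x3 intrinsics, pixels), "R" (3x3) and "t" (3): a world point X has camera coordinates R X + t; the wrist camera has in their place "T_tool_cam" (4x4, takes a point from camera to tool coordinates, whose origin is the TCP and whose axes are the flange's). Camera axes: x right, y down, z forward; pixel columns grow to the right and rows downward; lengths in mm; the calibration is good to about 2 mm. The wrist camera is an equidistant fisheye: a pixel r from the principal point sees the ray r / f radians off the axis. A picture is of the moment at which its call begins: read the wrist's pose just before it. camera_params takes no time and is no camera call.
A pose or a line that the arm cannot do raises ctrl.MotionError and nothing moves.
- ctrl.finish_job(): hands the job in; it is judged then, once.
The state is a dict: "t": time; "q": joint angles; "qvel": joint speeds; "tau": joint torques, N m; "eef_pos": TCP position; "eef_rot": TCP orientation; "force": force on the tool from outside, world axes, zero at the start; "wrist_torque": the same for the moment, N m; "grip_width": finger opening in mm; "grasp_force": force on a finger pad.
Only numpy, scipy, OpenCV 4.12 (cv2) and the standard library are available. Lean on these libraries where they do the work, as an engineer would, in place of code of your own. Each camera call takes 0.05 s, during which the arm holds its last target. There are 200 camera calls.

TASK

Air the dental impression in the green dish: take the lid by its green tab and raise the tab side only, until its rim stands about a centimetre clear of the dish while the opposite side stays down on the dish. Hold it ajar for two seconds, then lower it (do not let it drop) so that the lid lies closed, level and centred on the dish, and let go. Leave the dish standing in its place and do not disturb the blue-tabbed dish next to it.

Things in the scene. Friction and masses are not known exactly. Their poses are not given: they have to be found in the camera images.
- green_dish: Loose round green dish on the table, 88 mm outer diameter, 24 mm high, 0.3 kg, a pink horseshoe-shaped impression (14 mm high) in it. Origin: centre of its underside. The lid lies on it like a petri-dish lid: the lid's plate rests on the dish's rim, its skirt hangs 6 mm around the dish with 4 mm play all round.
- green_lid: Loose clear round lid, 102 mm wide, 9 mm high, 45 g. Origin: on its axis at the skirt's lower edge; closed, 18 mm above the table, over the dish's origin. z: its axis, up. Green tab at the edge on its -x side, roughly towards the robot: upright block, x -77 to -49 mm, 12 mm thick along y, z 2 to 30 mm, 21 mm proud of the plate. Pinch it across y from above.
- far_rim (a point): Lower edge of the green lid's skirt opposite the tab: x +49.5 mm, z 0 in the lid's frame, 18 mm above the table when closed and also when the tab side is raised. The lid then turns about the dish's rim there (x +44 mm, z 6 mm in the closed lid's frame); 10 degrees of tilt opens a gap of about 1 cm under the rim at the tab.
- blue_lid: Bystander, to be left alone: the same lid with a blue tab, closed on a like blue dish; origin and axes as for the green lid. Its place and the green one's may be swapped. Also around: a blue mixing bowl and a small white cup, farther from the robot, and a yellow spatula flat between the dishes, under 25 mm high.
Things that resemble listed ones, but are neither listed nor needed, are in the scene too. What is shaped like the green_lid but red is not meant. Leave any red look-alike of the green_dish alone.

How it is judged (in metres and radians):
On the way, in this order (a step that is already met when the one before it is completed fails the run):
1. the green lid is held ajar for 1.5 s: tilted 6 to 22 degrees (rim about 4 to 30 mm clear on the tab side) with its far rim less than 10 mm above its closed height (angle between green_lid's own z axis and vertical between 0.105 and 0.384 rad and z of far_rim in the frame of green_dish below 0.028 m), for 1.5 s.
2. the lid is lowered to within 4 degrees of level, its centre less than 8 mm above its closed height, with the fingers still holding it (angle between green_lid's own z axis and vertical below 0.07 rad and z of green_lid in the frame of green_dish below 0.026 m and contact force between the fingers and green_lid above 0.3 N), for 0.1 s.
At the end, for the whole second after the job is handed in: The green lid lies closed on the green dish, released and at rest: its centre within 10 mm of the dish's axis, less than 2.5 mm above its closed height, level within 2.5 degrees; the dish stands upright within 25 mm of where it stood (horizontal distance between green_lid and green_dish below 0.01 m and z of green_lid in the frame of green_dish below 0.0205 m and angle between green_lid's own z axis and vertical below 0.045 rad and angle between green_dish's own z axis and vertical below 0.05 rad and distance of green_dish from where it was at the start of the episode below 0.025 m and linear speed of green_lid below 0.02 m/s); the robot touches nothing.
It fails at once if the green lid is lifted off as a whole: its far rim more than 20 mm above its closed height (z of far_rim in the frame of green_dish above 0.038 m).
It fails at once if the green lid is thrown open: tilted more than 30 degrees (angle between green_lid's own z axis and vertical above 0.524 rad).
It fails at once if the blue-tabbed lid is moved more than 15 mm (distance of blue_lid from where it was at the start of the episode above 0.015 m).
It also fails if it takes over 38 s, if anything falls off the work surface, if the arm or the gripper's body presses on something with over 40 N, if the wrist force passes 120 N, or if a joint passes its speed limit or range.

## Working session

There is one attempt and no reset: what is moved stays moved. The work goes in short steps, each a Python script; the robot and the scene stay as the last script left them, time stands still between calls to the robot, and variables do not carry over. Pictures are saved under pics/ and viewed, at most 10 in all, crops included, and the job is handed in when it is done.

```bash
mkdir -p pics; python3 - <<'E'
from plant import ctrl,sensors,optics
import cv2,numpy as np
for n in("top","side"):
    p,d=optics.grab_frame(n); cv2.imwrite(f"pics/{n}0.png",p[:,:,::-1]); np.savez(f"{n}0.npz",p=p,d=d,**optics.camera_params(n))
print(sensors.read_state()["t"],ctrl.tcp_to_tips,optics.camera_params("top"))
E
```

```text
0.1 25.0 {'mtx': array([[422.39973605,   0.        , 315.23925488],
       [  0.        , 422.39973605, 195.13445009],
       [  0.        ,   0.        ,   1.        ]]), 'R': array([[-0.01900563, -0.99969001,  0.01608323],
       [-0.99113272,  0.0167222 , -0.13181922],
       [ 0.13150941, -0.01844593, -0.99114329]]), 't': array([ 69.90531311, 523.63710913, 810.59511103])}
```

View pics/top0.png

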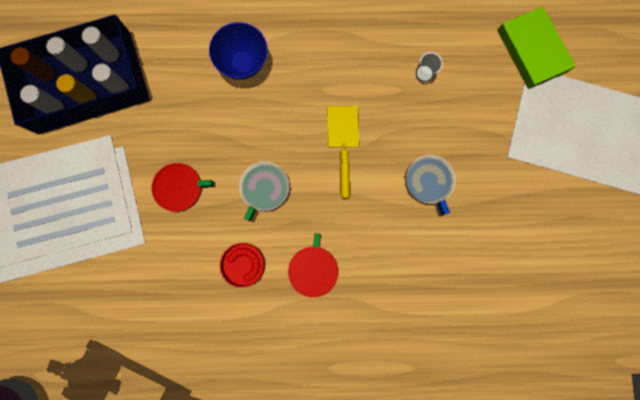

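The top view shows these candidates:
- Clear lid with green tab at (264,187), tab at (251,214).
- Red look-alike lids with green tabs at (177,187) and (313,271).
- Red dish at (243,265).
- Blue-tabbed lid at (430,180).

I choose (264,187) and check it in a crop.

```bash
cat > h.py <<'E'
import numpy as np
def onplane(z,uv,K,R,t):
    r=R.T@np.linalg.inv(K)@np.array([uv[0],uv[1],1.]); c=-R.T@t
    return c+r*(z-c[2])/r[2]
E
python3 - <<'E'
import cv2,numpy as np
from h import *
z=np.load("top0.npz"); p=z["p"];d=z["d"];K,R,t=z["mtx"],z["R"],z["t"]
c=p[140:300,210:350][:,:,::-1]; cv2.imwrite("pics/crop0.png",cv2.resize(c,None,fx=3.7,fy=3.7,interpolation=cv2.INTER_CUBIC))
# 3D points of green tab
hsv=cv2.cvtColor(p,cv2.COLOR_RGB2HSV)
v,u=np.mgrid[0:400,0:640]
X=np.stack([(u-K[0,2])/K[0,0]*d,(v-K[1,2])/K[1,1]*d,d],-1).reshape(-1,3); W=((X-t)@R).reshape(400,640,3)
m=(hsv[...,0]>45)&(hsv[...,0]<80)&(hsv[...,1]>150)
m[:200]=0;m[225:]=0;m[:,:235]=0;m[:,265:]=0
print(m.sum(),u[m].min(),u[m].max(),v[m].min(),v[m].max())
print(np.round(np.c_[u[m],v[m],W[m]],0)[::4])
print("lid ctr",onplane(25,(264,187),K,R,t)); print("dome",W[187,250:280:4].round())
print("red tab",onplane(30,(317,240),K,R,t),"red dish",onplane(24,(243,265),K,R,t))
E
```

```text
80 245 254 207 219
[[249. 207. 502. 191.  46.]
 [250. 208. 500. 189.  49.]
 [249. 209. 498. 191.  47.]
 [253. 209. 497. 182.  52.]
 [251. 210. 496. 187.  48.]
 [247. 211. 494. 195.  47.]
 [251. 211. 494. 187.  49.]
 [247. 212. 492. 195.  48.]
 [251. 212. 492. 187.  49.]
 [247. 213. 490. 195.  48.]
 [251. 213. 490. 187.  46.]
 [247. 214. 488. 194.  49.]
 [251. 214. 488. 187.  49.]
 [247. 215. 486. 194.  49.]
 [251. 215. 486. 187.  45.]
 [248. 216. 484. 193.  47.]
 [245. 217. 482. 199.  47.]
 [249. 217. 482. 191.  48.]
 [246. 218. 480. 196.  49.]
 [250. 218. 480. 189.  47.]]
lid ctr [544.35877842 163.65366064  25.        ]
dome [[545. 192.  25.]
 [544. 183.  28.]
 [544. 176.  27.]
 [544. 168.  26.]
 [544. 159.  28.]
 [544. 151.  27.]
 [544. 143.  28.]
 [544. 135.  27.]]
red tab [435.61604592  58.63757422  30.        ] red dish [389.3830902  205.62417033  24.        ]
```

View pics/crop0.png

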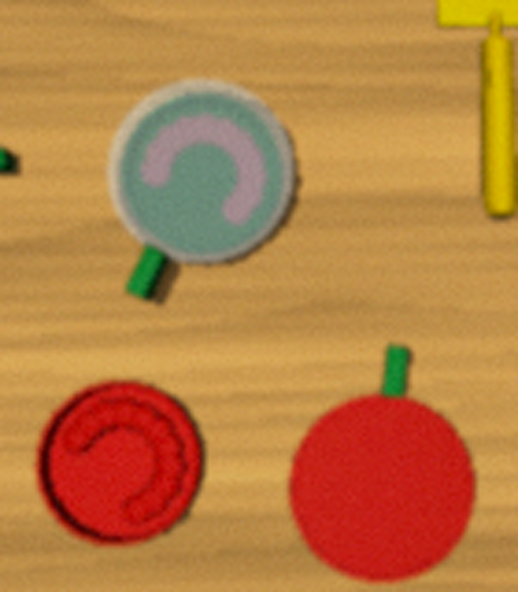

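The crop confirms the choice: a clear lid over a pink horseshoe, with its centre at about (264.6,186.5) and a green tab at about (250,213.5). The red lids and dish are separate. I'll hover over the tab and look with the wrist camera.

```bash
cat >> h.py <<'E'
def Rtool(psi,s=1,th=0.):
    """lid x axis at yaw psi; tool y=s*lid y, tilted th about lid y"""
    from scipy.spatial.transform import Rotation as Ro
    y=s*np.array([-np.sin(psi),np.cos(psi),0]); z=np.array([0,0,-1.]); R=np.c_[np.cross(y,z),y,z]
    ly=np.array([-np.sin(psi),np.cos(psi),0])
    return Ro.from_rotvec(th*ly).as_matrix()@R
E
python3 - <<'E'
from plant import ctrl,sensors,optics
import cv2,numpy as np
from h import *
psi=np.radians(-24)
for s in(1,-1):
    for th in (0,.2):print(s,th,ctrl.solve_ik([490,190,60],Rtool(psi,s,th)))
print(sensors.read_state()["eef_rot"].round(2) if hasattr(sensors.read_state()["eef_rot"],'round') else sensors.read_state()["eef_rot"])
q=[(abs(np.array(ctrl.solve_ik([470,200,170],Rtool(psi,s)))[5]),s) for s in(1,-1) if ctrl.solve_ik([470,200,170],Rtool(psi,s)) is not None]
s=min(q)[1]; print("use",s)
ctrl.move_ptp([470,200,170],Rtool(psi,s))
st=sensors.read_state(); p,d=optics.grab_frame("wrist")
cp=optics.camera_params("wrist"); print(cp,st["t"])
np.savez("w1.npz",p=p,d=d,pos=st["eef_pos"],rot=st["eef_rot"],**cp); cv2.imwrite("pics/w1.png",p[:,:,::-1])
E
```

```text
1 0 [ 2.05142121e-01  3.54391213e-01  1.81269793e+00 -4.44089210e-16
  9.74503507e-01 -9.46775186e-01]
1 0.2 [ 0.14518837  0.43642585  1.70715817  0.11560948  1.17008078 -1.06105404]
-1 0 [ 2.05142121e-01  3.54391213e-01  1.81269793e+00 -4.44089210e-16
  9.74503507e-01  2.19481747e+00]
-1 0.2 [0.14518837 0.43642585 1.70715817 0.11560948 1.17008078 2.08053861]
[[-0.95  0.31 -0.  ]
 [ 0.31  0.95 -0.  ]
 [ 0.   -0.   -1.  ]]
use 1
{'mtx': array([[309.70691629,   0.        , 322.94659066],
       [  0.        , 309.70691629, 198.03451226],
       [  0.        ,   0.        ,   1.        ]]), 'T_tool_cam': array([[ 1.00968767e-04, -9.57092214e-01, -2.89783512e-01,
         7.40174003e+01],
       [ 9.99999884e-01,  2.33137687e-04, -4.21575086e-04,
         3.85673273e-01],
       [ 4.71045690e-04, -2.89783436e-01,  9.57092126e-01,
        -1.18999700e+02],
       [ 0.00000000e+00,  0.00000000e+00,  0.00000000e+00,
         1.00000000e+00]])} 1.7833
```

View pics/w1.png

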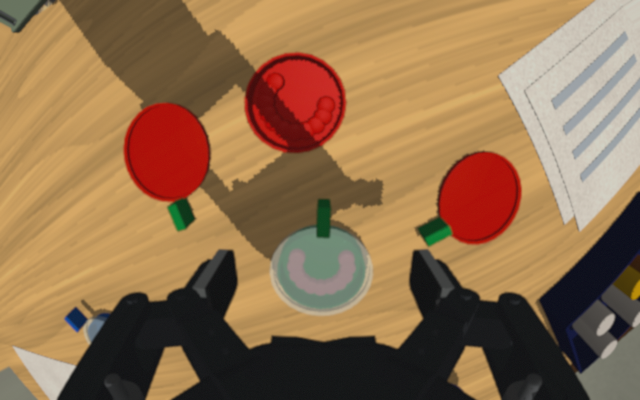

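The wrist view shows the green tab at (323,218), nearly aligned between the fingers, and the lid centred at (322,268). The red items are clear of it. I'll refine the tab pose from the depth.

```bash
python3 - <<'E'
import cv2,numpy as np
from h import *
z=np.load("w1.npz");p,d,K,T=z["p"],z["d"],z["mtx"],z["T_tool_cam"]
v,u=np.mgrid[0:400,0:640]; f=K[0,0]
a=np.stack([u-K[0,2],v-K[1,2]],-1)/f; th=np.linalg.norm(a,axis=-1); 
k=np.tan(th)/np.maximum(th,1e-9)
X=np.stack([a[...,0]*k*d,a[...,1]*k*d,d],-1)
W=(X@T[:3,:3].T+T[:3,3])@z["rot"].T+z["pos"]
hsv=cv2.cvtColor(p,cv2.COLOR_RGB2HSV)
m=(hsv[...,0]>45)&(hsv[...,0]<80)&(hsv[...,1]>150)
b=np.zeros_like(m);b[190:242,305:345]=1;m&=b
top=m&(W[...,2]>44)
P=W[top]; print(m.sum(),top.sum(),np.percentile(W[m][:,2],[5,50,95]))
r=cv2.minAreaRect(P[:,:2].astype(np.float32)); print(r)
# lid plate pts
q=W[240:310,270:375].reshape(-1,3); q=q[(q[:,2]>24)&(q[:,2]<31)]
(c,rad)=cv2.minEnclosingCircle(q[:,:2].astype(np.float32)); print("lid",c,rad,len(q),np.median(q[:,2]))
E
```

```text
386 331 [36.15235056 49.18415854 50.36537418]
((451.48388671875, 210.70062255859375), (9.470137596130371, 106.27079772949219), 64.23146057128906)
lid (545.805419921875, 165.4136962890625) 51.434112548828125 6331 28.319114957290736
```

```bash
cat > go1.py <<'E'
from plant import ctrl,sensors,optics
import cv2,numpy as np,json
from h import *
z=np.load("w1.npz");p,d,K,T=z["p"],z["d"],z["mtx"],z["T_tool_cam"]
v,u=np.mgrid[0:400,0:640]
a=np.stack([u-K[0,2],v-K[1,2]],-1)/K[0,0]; th=np.linalg.norm(a,axis=-1); k=np.tan(th)/np.maximum(th,1e-9)
W=(np.stack([a[...,0]*k*d,a[...,1]*k*d,d],-1)@T[:3,:3].T+T[:3,3])@z["rot"].T+z["pos"]
hsv=cv2.cvtColor(p,cv2.COLOR_RGB2HSV); c=np.array([545.8,165.4])
m=(hsv[...,0]>45)&(hsv[...,0]<80)&(hsv[...,1]>150)&(abs(W[...,2]-49)<3)&(np.linalg.norm(W[...,:2]-c,axis=-1)<82)
r=cv2.minAreaRect(W[m][:,:2].astype(np.float32)); e=c-np.array(r[0]); psi=np.arctan2(e[1],e[0])
print(r,np.degrees(psi),np.linalg.norm(e))
assert abs(np.degrees(psi)+25)<5 and abs(np.linalg.norm(e)-63)<6
x=np.array([np.cos(psi),np.sin(psi)]); g=np.array(r[0])-2*x
json.dump(dict(psi=psi,g=list(g)),open("g.json","w"))
R=Rtool(psi)
ctrl.gripper_to(50,25)
ctrl.move_ptp([*g,110],R)
print(ctrl.move_l([*g,46],vel=60,threshold=8))
ctrl.gripper_to(0,25)
s=sensors.read_state(); print(s["t"],s["eef_pos"],s["grip_width"],s["grasp_force"],s["force"],g)
p,_=optics.grab_frame("side"); cv2.imwrite("pics/s1.png",p[:,:,::-1])
E
python3 go1.py
```

```text
((487.5606689453125, 193.2848663330078), (9.470137596130371, 26.14982032775879), 64.23146057128906) -25.584999179389605 64.57077862398125
False
4.275 [486.01424996 194.19314125  46.38654622] 11.85790971550657 30.70083796977997 [-1.59013343  0.15541019  2.23808327] [485.7567777  194.14856558]
```

View pics/s1.png

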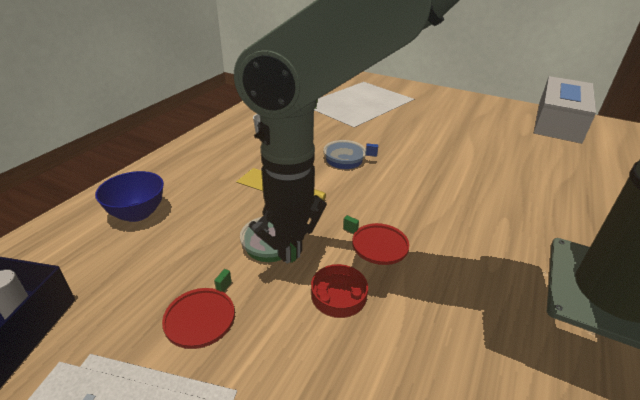

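The fingers hold the tab at (290,245): width 11.9 mm, with the lid still closed. Next I tilt it about the far rim.

```bash
cat > go2.py <<'E'
from plant import ctrl,sensors,optics
import cv2,numpy as np,json
from scipy.spatial.transform import Rotation as Ro
from h import *
G=json.load(open("g.json"));psi=G["psi"];g=np.array(G["g"])
x=np.array([np.cos(psi),np.sin(psi),0]);y=np.array([-x[1],x[0],0])
p0=np.array([*g,46.]);piv=np.array([*g,24.])+110*x
def to(deg,vel,dz=0):
    t=np.radians(deg); ctrl.move_l(piv+Ro.from_rotvec(t*y).as_matrix()@(p0-piv)+[0,0,dz],Rtool(psi,1,t),vel=vel)
    s=sensors.read_state(); print(deg,round(s["t"],2),np.round(s["force"],1),round(s["grip_width"],1),round(s["grasp_force"],1),np.round(s["eef_pos"],1))
E
python3 - <<'E'
from go2 import *
for a in(2,4,6,8,10,11.5):to(a,20)
p,_=optics.grab_frame("side"); cv2.imwrite("pics/s2.png",cv2.resize(p[170:300,190:400,::-1],None,fx=3.5,fy=3.5))
E
```

```text
2 4.67 [ 0.3 -0.3  1.7] 11.5 30.6 [487.  193.6  49.8]
4 5.01 [ 1.2 -0.5  1.5] 11.6 30.5 [487.4 193.2  53.4]
6 5.35 [ 0.7 -0.9  1.2] 11.7 30.5 [488.2 192.8  57.1]
8 5.69 [ 0.7 -1.6  1. ] 11.5 30.5 [489.3 192.3  60.8]
10 6.03 [ 0.6  0.1 -0.1] 11.5 30.5 [490.6 191.7  64.5]
11.5 6.33 [0.7 0.2 0.9] 11.8 30.5 [491.5 191.3  67.2]
```

View pics/s2.png

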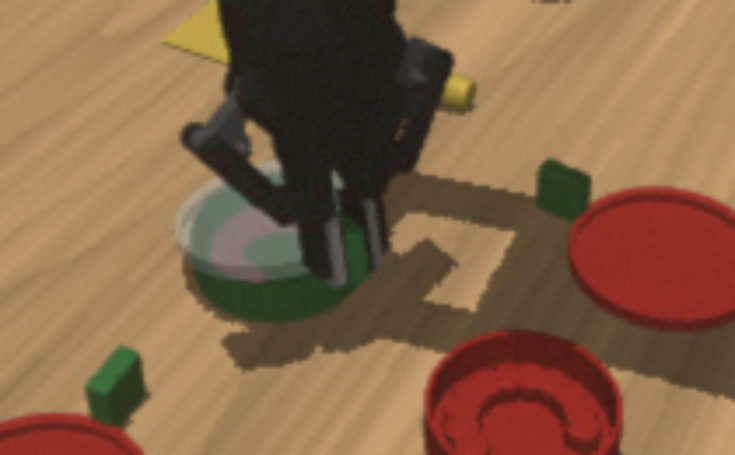

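The green lid stands ajar, its raised side held in the fingers near (345,230) with the far side on the dish. Hold, then lower.

```bash
python3 - <<'E'
from go2 import *
ctrl.hold(2.3)
for a in(9,6,4,2,1,0):to(a,15)
to(0,5,-0.5)
ctrl.hold(0.5)
st=sensors.read_state(); print(st["force"],st["eef_pos"],st["t"])
p,d=optics.grab_frame("side"); cv2.imwrite("pics/s3.png",cv2.resize(p[170:300,190:400,::-1],None,fx=3.5,fy=3.5))
E
```

```text
9 9.16 [ 0.3 -0.2  0.1] 11.5 30.4 [489.7 192.2  63. ]
6 9.7 [-0.7 -0.2  0.5] 11.5 30.5 [488.  193.   57.4]
4 10.11 [-0.8 -0.5  1.3] 11.3 30.5 [487.  193.5  53.6]
2 10.52 [-1.2 -0.   0.5] 11.2 30.6 [486.1 193.9  49.8]
1 10.8 [ 0.8 -0.3 -0.1] 11.3 30.6 [485.8 194.1  47.8]
0 11.08 [ 0.2 -0.5  1.9] 11.4 30.6 [486.2 194.2  46.3]
0 11.33 [-1.5  0.8  5.9] 11.4 31.2 [486.2 194.3  46.2]
[-1.19599491 -0.12760676  6.28275137] [486.19176044 194.26913001  46.22169873] 11.8333
```

View pics/s3.png

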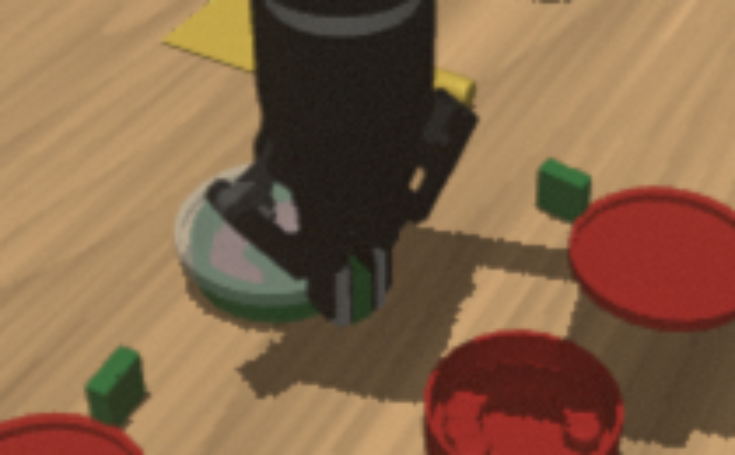

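The lid is back on the dish, tab held at (360,285), and a 6 N contact force confirms it is seated. Release, retreat and check.

```bash
python3 - <<'E'
from go2 import *
ctrl.gripper_to(40); ctrl.hold(0.2)
ctrl.move_l([*g,130],vel=80)
ctrl.move_l([*(g-[60,-20]),230],vel=150)
ctrl.hold(0.3)
p,d=optics.grab_frame("top"); print(sensors.read_state()["t"])
z=np.load("top0.npz"); K,Rc,t=z["mtx"],z["R"],z["t"]
a=z["p"][140:240,210:310];b=p[140:240,210:310]
cv2.imwrite("pics/t2.png",cv2.resize(np.hstack([a,b])[:,:,::-1],None,fx=4,fy=4,interpolation=cv2.INTER_CUBIC))
v,u=np.mgrid[0:400,0:640]
for D in(z["d"],d):
    W=((np.stack([(u-K[0,2])/K[0,0]*D,(v-K[1,2])/K[1,1]*D,D],-1)-t)@Rc)
    m=(np.hypot(u-264.5,v-187)<18)
    A=np.c_[W[m][:,:2]-[545,165],np.ones(m.sum())]; print(np.linalg.lstsq(A,W[m][:,2],rcond=None)[0])
E
```

```text
14.9667
[-1.5250844  -0.98571392 26.95411239]
[-1.20199347 -0.77745351 27.21168659]
```

View pics/t2.png

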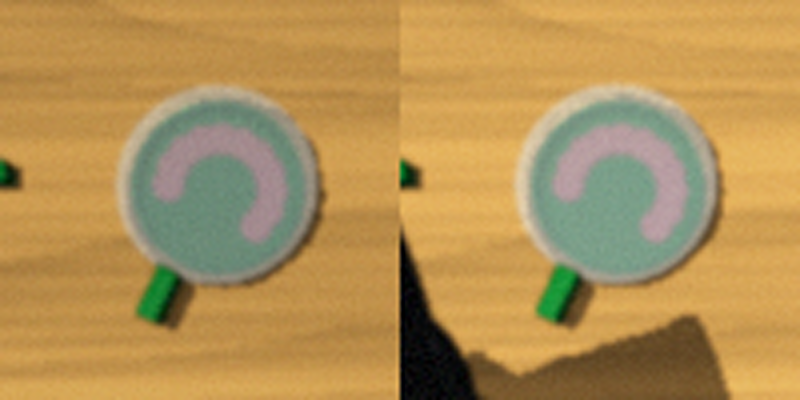

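Before (left) and after (right) views match: the lid circle is at the same spot with the dish ring concentric and the tab in the same place. The fitted slopes are meaningless because zero-depth pixels skew them. Handing in.

```bash
python3 -c "
from plant import ctrl
print(ctrl.finish_job())"
```

```text
the job is handed in; nothing more can be done
None
```

I raised the green lid by its tab to about 11.5° (commanded), held it ajar for over 2 s, then lowered it and let go. It looks closed and centred in the final top view, and the job is handed in, with no verdict returned.

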